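# Stopper a vial in the lever press

### The arm

A 7-joint arm with a two-finger parallel gripper is mounted at the origin on the work surface. World frame = base frame: x ahead of the robot, y to its left, z up, the work surface at z = 0. Lengths are in m, angles in rad, forces in N, time in s.
With the tool pointing down it reaches from about 0.425 to 0.875 m from the base axis. Payload 9.9 kg.
Tool frame: the origin (TCP) lies between the finger pads, 19 mm behind the fingertips; this is the grasp point; x points along the fingers, z is the direction in which the jaws open and shut, and the axes are right-handed (so a half turn about x gives the same grasp; the last joint's range is limited). The gripper opens to 85 mm and grips with 20 to 120 N. Pads are 22 mm wide; open, the fingers measure 114 mm over their backs; the gripper's body (76 mm by 85 mm) begins 54 mm behind the grasp point. The pads swing forward as they close: fully open they stand 13 mm farther back than shut.
Start: joints at [-0.084, 0.576, 0.025, 1.437, -0.015, 1.129, -0.057], TCP at [0.675, 0, 0.25] pointing down, gripper open.
Joint ranges: [-2.76, 2.76], [-0.34, 2.15], [-1.52, 1.57], [0.19, 2.46], [-1.09, 4.23], [0.17, 1.99], [-2.82, 2.82]. Speed limits (rad/s): [2.22, 2.22, 3.01, 3.01, 3.14, 3.14, 3.14].

### API

Orientations are given as a unit quaternion [x, y, z, w].
In Python, from station import bot gives the robot as it stands. The module is installed in compiled form; this text tells all that it offers.
- The arm moves only by the shell command python3 -m jog 'ROWS' [FORCE]. ROWS is JSON, a list that holds one entry, the list of rows, each a list of 7 numbers: the shift along the world's x, y, z in mm, then the turn, a rotation vector about the world's x, y, z in degrees, then the closure, from 0 (fully open) to 1 (shut). In form: [[[tx, ty, tz, rx, ry, rz, gripper], ...]]. A call has 1 to 5 rows; each row shifts and turns the commanded pose from where the row before left it; what a row does not reach is not made up. A row lasts 1/12 s, in which the tool goes at most 41.7 mm and 7.16 degrees, less where a joint would pass 70% of its speed; a pose out of reach is approached as far as the arm can. A call is refused whole if a number of a shift passes 41.7 or a number of a turn 7.16, either way. A call with a gripper value outside its range is refused whole. The fingers move at their own pace and stop on an object; FORCE is the grip in N (left out, the last holds). Time passes only in rows, so rows that do not move let the fingers close. It gives the time, the measured TCP pose, the force and the opening at its end, in the units of the state.
- bot.sense(): the state, without advancing time (a new reading comes with each control period).
- bot.snapshot(name): name is "scene" or "side" or "wrist"; returns the picture (400x640x3 uint8, red, green, blue); there is no depth.
- bot.get_calibration(name): a dict with "mtx" (3x3 intrinsics, pixels), "position" and "rotation" of the camera in the world; the wrist camera has in their place "T_tool_cam" (4x4, takes a point from camera to tool coordinates, whose origin is the TCP and whose axes are the tool frame's). Camera axes: x right, y down, z forward; pixel columns grow to the right and rows downward; lengths in m; the calibration is good to about 2 mm. A picture is of the moment at which its call begins: read the wrist's pose just before it. get_calibration takes no time and is no camera call.
- bot.finish_job(): hands the job in, once; it reports no verdict.
The state is a dict: "time_s": time; "q": joint angles; "qd": joint speeds; "effort": joint torques, N m; "tcp_pos": TCP position; "tcp_rot": TCP orientation; "ft_force": force on the tool from outside, world axes, zero at the start; "wrist_torque": the same for the moment, N m; "width": finger opening in m.
Only numpy, scipy, OpenCV 4.12 (cv2) and the standard library are available. Lean on these libraries where they do the work, as an engineer would, in place of code of your own. Each camera call takes 0.05 s, during which the arm holds its last target. There are 200 camera calls.

### The job

Stand the amber vial with the raised grey stopper upright in the white nest of the stoppering press and let it go, while the safety catch still holds the lever. Then swing the red safety catch fully forward, and pull the press lever by its black grip all the way down to its stop so that the foot drives the stopper home. Trapped air pushes the stopper out again, so finish still holding the lever down; leave the other things on the bench and tray where they are.

Things in the scene. Friction and masses are not known exactly. Their poses are not given: they have to be found in the camera images.
- press: Hand-lever stoppering press, fixed, dark steel base 240 x 130 x 10 mm. Origin: on the bench under the nest's centre; x points from nest to lever pivot (the back), y left, z up. Blue cheeks behind the nest; the left one has a lug reaching forward to x = 50 mm, z up to 195 mm, y 39 to 45 mm. With the lever parked the space over the nest is open; above z = 30 mm nothing is nearer than x = 50 mm.
- press_nest (a point): Centre of the mouth of the nest, a white 66 mm square block: top 26 mm above the bench, vertical round bore 39 mm wide and 16 mm deep (floor 10 mm above the bench), mouth bevelled 2 mm
- press_hinge (a point): Point of the lever's pivot axis in the lever's mid-plane: 115 mm behind the nest centre, 77 mm above the bench. The axis runs along press y. The free end of the grip is 226 mm along the lever; a pinch near that end follows best.
- press_lever (a joint): Press lever, rad: 0 = parked upright on its rear stop, 1.57 = level, on its lower stop, pulled over to the front (press -x). Needs 10 to 12 N at the grip at the bottom; a counter-spring lifts it when let go. With the catch on it is blocked after a few hundredths.
- press_grip: The lever's round black grip, 26 mm thick, 72 mm long along the lever. Origin at its middle, z along the lever to its free end; 190 mm along the lever from the pivot and 22 mm behind (level: above) it. Lever parked: middle 267 mm above the bench; level: 99 mm above it, 75 mm in front of the nest centre. Pinched along press y from above, it can turn between the fingers while the tool points down.
- press_foot: Rounded white presser foot, 22 mm across, under the lever 115 mm from the pivot; origin at its pressing point. With the lever level it is over the nest centre, 77 mm above the bench.
- catch (a joint): Red safety catch, rad: 0 = on (props the lever), 1.3 = fully off, at its stop. It turns about an axis along press y; its thumb lever stands upright at 0 and swings forward (press -x) and down to 1.3 rad from upright at 1.3. Friction (1 to 2 N at the tip) keeps it where it is left.
- catch_tab (a point): Tip of the red thumb lever, 46 mm from the catch's axis, 92 mm left (press +y) of the lever's mid-plane. It ends in a tab 12 x 12 mm across and 26 mm long, its middle 5 mm below the tip. Over 40 mm free on each side along press y.
- catch_hinge (a point): Point of the catch's axis in the plane of its thumb lever: press frame x 74, y 92 mm, 174 mm above the bench
- vial: The vial to close: amber glass, white label, 36 mm across up to 45 mm height, neck 21 mm, lip 63 mm above its foot, about 80 g. Origin under its centre. In its mouth a dark grey stopper, flange 20 mm wide, 4 mm thick, raised 6 mm above the lip (top at 73 mm). It stands on a steel tray (floor 2 mm, walls 12 mm high) in a row of three 80 mm apart; the others have blue lids.
- stopper (a joint): How far the stopper is pressed in, m: 0 = raised, 0.006 = home, flange on the lip. Springy: takes about 6 N to start and 16 N at home, and comes up again when released.
- stopper_top (a point): Centre of the stopper's top
- capped_a: Bystander: finished vial with blue lid, same size as the vial, 68 mm high; origin under its centre
- capped_b: Bystander: another finished vial with blue lid
- lamp: Bystander: glass spirit lamp with brass collar, 76 mm across, 86 mm high; origin under its centre
- petri: Bystander: stack of three petri dishes, 94 mm across, 47 mm high; origin under its centre
- bottle: Bystander: clear sample bottle with a blue cap, 66 mm across, 130 mm high; origin under its centre
- screwcap: Bystander: black screw cap, 34 mm across, 16 mm high; origin under its centre
- forceps: Bystander: flat steel forceps, 150 mm long, 4 mm thick, lying; origin under its middle

How it is judged:
By the outcome, as a careful person would: the job done as asked, in the order asked, and still so for the second after the job is handed in, while the arm keeps its last pose, push and grip.
It also fails if it takes over 72 s, if anything falls off the work surface, if the arm or the gripper's body presses on something with over 40 N, if the wrist force passes 120 N, or if a joint passes its speed limit or range.

## Working session

There is one attempt and no reset: what is moved stays moved. The work goes in short steps, Python scripts to look and compute and a shell command to move; the robot and the scene stay as the last step left them, time stands still between calls to the robot, and variables do not carry over. Pictures are saved under pics/ and viewed, about 8 in all and at most 12, crops included, and the job is handed in when it is done.

```bash
mkdir -p pics
cat > h.py <<'E'
import numpy as np, cv2
from scipy.spatial.transform import Rotation as R
from station import bot
def cam(n):
    c=bot.get_calibration(n); K=np.array(c["mtx"])
    if n=="wrist":
        s=bot.sense(); T=np.eye(4); T[:3,:3]=R.from_quat(s["tcp_rot"]).as_matrix(); T[:3,3]=s["tcp_pos"]
        T=T@np.array(c["T_tool_cam"]); return K,T[:3,:3],T[:3,3]
    r=np.array(c["rotation"]); 
    if r.size==4: r=R.from_quat(r).as_matrix()
    return K,r,np.array(c["position"])
def back(C,u,v,z):
    K,r,p=C; d=r@np.linalg.solve(K,[u,v,1.]); return p+d*(z-p[2])/d[2]
def proj(C,P):
    K,r,p=C; q=K@(r.T@(np.array(P)-p)); return q[:2]/q[2]
def snap(n,f):
    C=cam(n); im=bot.snapshot(n); cv2.imwrite("pics/"+f,im[:,:,::-1]); return C,im
E
python3 - <<'E'
from h import *
s=bot.sense(); print(s)
for n in("scene","side","wrist"):
    C,im=snap(n,n+"0.png"); print(n,C)
E
```

```text
{'time_s': 0.0, 'q': array([-0.08382339,  0.57651743,  0.02482563,  1.43791443, -0.01498822,
        1.12901682, -0.05647444]), 'qd': array([-5.78702072e-04,  9.32997119e-04,  7.65761604e-05, -1.08407026e-03,
        6.60426120e-04,  3.01704031e-04, -5.15604714e-04]), 'effort': array([ 1.10782021e-03, -7.65753937e+01,  2.25157209e+00, -2.85965914e+01,
        1.54639565e-02,  1.25475466e-02,  7.09064329e-05]), 'tcp_pos': array([6.74568553e-01, 2.94379756e-05, 2.49149836e-01]), 'tcp_rot': array([-6.75969842e-05,  7.07696759e-01,  5.57689278e-06,  7.06516307e-01]), 'ft_force': array([-0.28532123,  0.00275091,  0.0675057 ]), 'wrist_torque': array([-0.04844929,  0.04987686, -0.02785677]), 'width': 0.08555126953392717}
scene (array([[370.57999334,   0.        , 322.50481507],
       [  0.        , 370.57999334, 202.51552176],
       [  0.        ,   0.        ,   1.        ]]), array([[-0.07176453,  0.63538315, -0.76885506],
       [ 0.9974098 ,  0.04946586, -0.05221904],
       [ 0.00485298, -0.77061105, -0.63728727]]), array([1.2698161 , 0.02761784, 0.82223455]))
side (array([[388.55148639,   0.        , 318.3191536 ],
       [  0.        , 388.55148639, 204.70238607],
       [  0.        ,   0.        ,   1.        ]]), array([[ 0.73686261, -0.46888579,  0.48701089],
       [-0.67587498, -0.49490512,  0.54613363],
       [-0.01505011, -0.73158393, -0.68158525]]), array([ 0.05933912, -0.52398642,  0.78085108]))
wrist (array([[290.93190645,   0.        , 320.66328131],
       [  0.        , 290.93190645, 198.40307977],
       [  0.        ,   0.        ,   1.        ]]), array([[ 9.99998507e-01,  6.53237411e-04, -1.59998585e-03],
       [ 1.88777530e-04, -9.61559705e-01, -2.74595881e-01],
       [-1.71785823e-03,  2.74595169e-01, -9.61558393e-01]]), array([0.67520134, 0.06855215, 0.37274312]))
```

View pics/scene0.png

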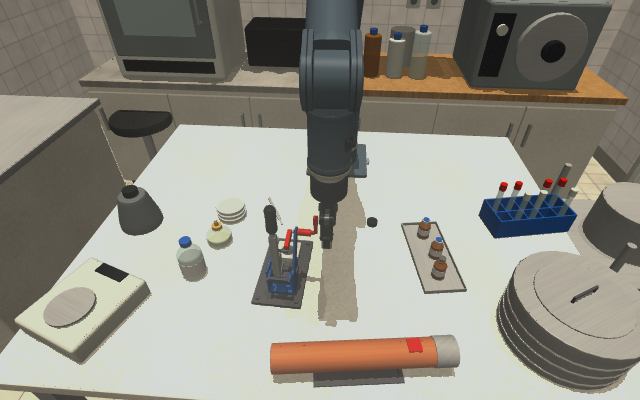

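View pics/side0.png

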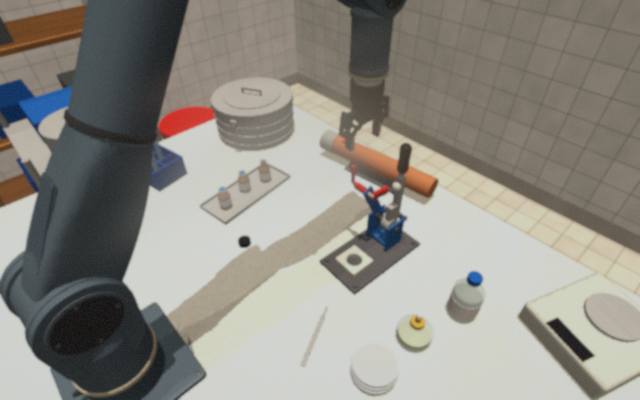

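The scene view shows the press near (285,265), its lever black grip at (270,218), and the tray with three vials at (424,227), (437,247) and (440,268). The last has no blue lid. In the side view the nest is at (354,260) and the uncapped vial at (264,170).

Run:
```python
from h import *
S=cam("side");A=cam("scene")
print("nest",back(S,354,260,.026))
for u,v in((321,262),(355,289),(419,242)):print("base",back(S,u,v,.01))
for u,v in((254,300),(304,306),(313,243)):print("baseA",back(A,u,v,.01))
for u,v in((225,197),(243,181),(264,170)):print("vialS",back(S,u,v,.035))
for u,v in((424,229),(437,249),(440,270)):print("vialA",back(A,u,v,.035))
a=cv2.imread("pics/side0.png")[140:300,300:440]; b=cv2.imread("pics/scene0.png")[190:315,235:335]
w=cv2.imread("pics/side0.png")[155:220,195:295]
a=cv2.resize(a,(394,450),interpolation=2);b=cv2.resize(b,(360,450),interpolation=2)
cv2.imwrite("pics/c1.png",np.hstack([a,b]))
```

```text
nest [ 0.52730306 -0.12729173  0.026     ]
base [ 0.4722618  -0.06660498  0.01      ]
base [ 0.47588755 -0.18060153  0.01      ]
base [ 0.70495623 -0.19401004  0.01      ]
baseA [ 0.7014307  -0.18834629  0.01      ]
baseA [ 0.70988668 -0.05640489  0.01      ]
baseA [ 0.48459263 -0.05387274  0.01      ]
vialS [0.41832267 0.28347174 0.035     ]
vialS [0.49785313 0.30809049 0.035     ]
vialS [0.57654795 0.30770215 0.035     ]
vialA [0.42326387 0.283359   0.035     ]
vialA [0.50528565 0.30937277 0.035     ]
vialA [0.58419997 0.304567   0.035     ]
```

View pics/c1.png

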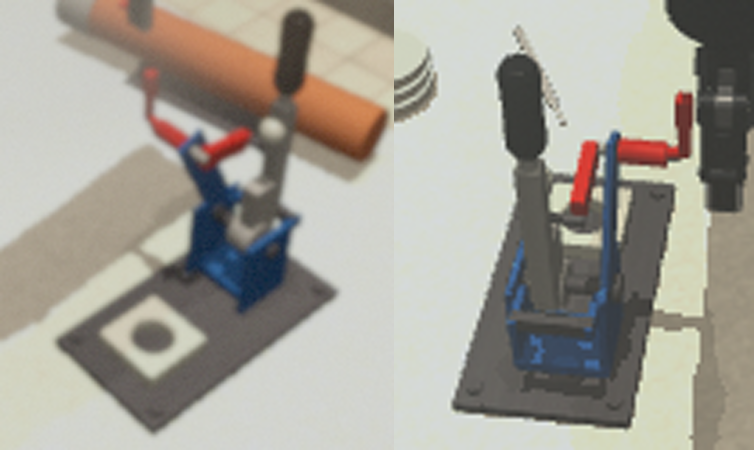

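The press yaw is about -2°, the nest is near (0.527,-0.127), and the target vial is near (0.58,0.306). I'll turn +88° so the jaws open along y and move above the vial.

```bash
python3 -m jog '[[[-8,25,0,0,0,7,0],[-8,25,0,0,0,7,0],[-8,25,0,0,0,7,0],[-8,25,0,0,0,7,0],[-8,25,0,0,0,7,0]]]' >/dev/null
python3 -m jog '[[[-8,25,0,0,0,7,0],[-8,25,0,0,0,7,0],[-8,25,0,0,0,7,0],[-8,25,0,0,0,7,0],[-8,25,0,0,0,7,0]]]' >/dev/null
python3 -m jog '[[[-8,28,-15,0,0,7,0],[-7,28,-15,0,0,7,0],[0,0,-20,0,0,4,0],[0,0,0,0,0,0,0],[0,0,0,0,0,0,0]]]'
python3 - <<'E'
from h import *
C,im=snap("wrist","w1.png"); print(C,proj(C,[.58,.306,.075]),proj(C,[.58,.306,.002]))
E
```

```text
time_s: 1.4
tcp_pos: [0.5796, 0.3053, 0.1989]
tcp_rot: [-0.491, 0.51, 0.491, 0.508]
ft_force: [0.7, 0.2, 0.6]
width: 0.0855
(array([[290.93190645,   0.        , 320.66328131],
       [  0.        , 290.93190645, 198.40307977],
       [  0.        ,   0.        ,   1.        ]]), array([[ 3.67231699e-02,  9.61372536e-01,  2.72789764e-01],
       [ 9.99325092e-01, -3.50889038e-02, -1.08687242e-02],
       [-8.76999165e-04,  2.73004790e-01, -9.62012274e-01]]), array([0.51046556, 0.306744  , 0.3225971 ])) [322.95660177 197.58788082] [322.52157018 180.05297702]
```

View pics/w1.png

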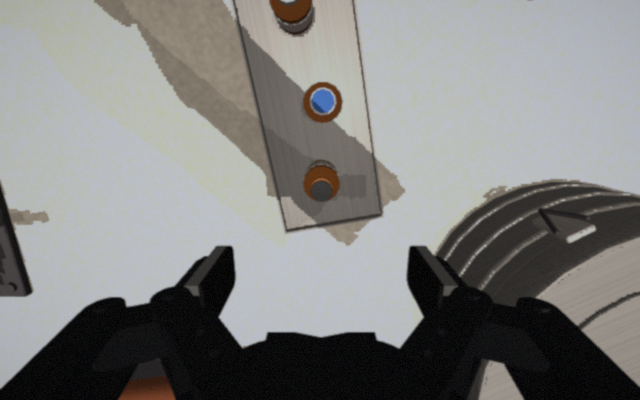

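The wrist view shows the vial with the grey stopper centred at (321,188). The capped vials are at (323,102) and (292,5), and the fingers are clear.

Run:
```python
from h import *
C=cam("wrist"); s=bot.sense();p=s["tcp_pos"]
im=cv2.imread("pics/w1.png")
for u,v,z in((321,189,.075),(321,182,.047),(323,102,.07)):
    q=back(C,u,v,z);print(q,(q-p)*1000)
# fit body ellipse: amber blob
h=cv2.cvtColor(im,cv2.COLOR_BGR2HSV);m=cv2.inRange(h,(5,130,50),(20,255,255))[150:215,290:350]
y,x=np.nonzero(m);print("amber",x.min()+290,x.max()+290,y.min()+150,y.max()+150)
r=im[175:205,305:340,:].max(2);print(r[::3,::3])
```

```text
[0.57354341 0.30446796 0.075     ] [  -6.93401283   -0.62801407 -125.13571461]
[0.57355931 0.30450033 0.047     ] [  -6.9181092    -0.59565211 -153.13571461]
[0.50064835 0.30890445 0.07      ] [ -79.82907241    3.80846874 -130.13571461]
amber 304 338 166 198
[[ 82  95  95  95  97  97  96  95  95  95  95 114]
 [ 95  95  94  92 110 127 129  98  93  94  92  93]
 [ 94  94  93 125  94  64  69 106 113  92  93  91]
 [ 93  93 107  64  59  61  60  60  72  96  92  88]
 [ 93  92  75  60  58  61  60  60  59  92  92  94]
 [ 87  91  62  59  60  59  60  57  58  71  88  94]
 [ 92  92  62  58  55  55  54  60  57  82  89  95]
 [ 89  93  83  55  55  53  56  55  55  87  91 103]
 [ 92  95  93  78  55  54  54  62  82  93  96 107]
 [ 94  97  92  93  92  86  90  96 109 111 110 110]]
```

```bash
python3 -m jog '[[[-6,-1,-37,0,0,0,0],[0,0,-40,0,0,0,0],[0,0,-30,0,0,0,0],[0,0,-20,0,0,0,0],[0,0,0,0,0,0,0]]]' 
python3 -m jog '[[[0,0,-15,0,0,0,0],[0,0,-15,0,0,0,0],[0,0,0,0,0,0,0.3],[0,0,0,0,0,0,0.5],[0,0,0,0,0,0,0.7]]]' 30
python3 -m jog '[[[0,0,0,0,0,0,1],[0,0,0,0,0,0,1],[0,0,0,0,0,0,1],[0,0,0,0,0,0,1],[0,0,0,0,0,0,1]]]' 30
python3 - <<'E'
from h import *
snap("wrist","w2.png")
E
```

```text
time_s: 1.87
tcp_pos: [0.5733, 0.3026, 0.07]
tcp_rot: [-0.49, 0.511, 0.49, 0.508]
ft_force: [-0.6, -0.8, -0.2]
width: 0.0855
time_s: 2.28
tcp_pos: [0.5752, 0.3052, 0.0451]
tcp_rot: [-0.491, 0.508, 0.491, 0.51]
ft_force: [-0.0, -0.1, 0.9]
width: 0.0516
time_s: 2.7
tcp_pos: [0.575, 0.3053, 0.0449]
tcp_rot: [-0.491, 0.508, 0.491, 0.51]
ft_force: [0.1, -0.8, 6.7]
width: 0.0354
```

View pics/w2.png

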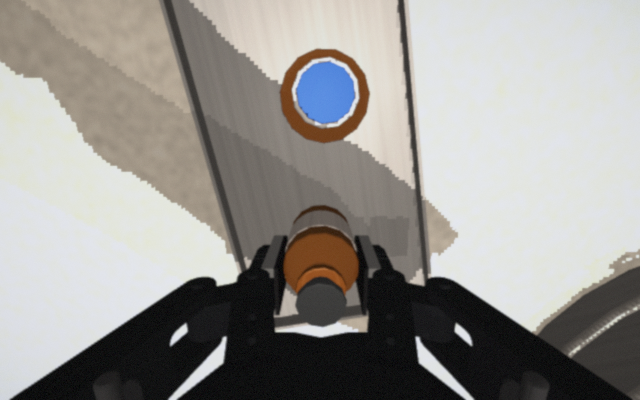

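The vial is gripped at 35.4 mm width and centred, with the stopper at (321,298). Next I lift and carry it along a path clear of the catch.

```bash
python3 -m jog '[[[0,0,10,0,0,0,1],[0,0,20,0,0,0,1],[0,0,30,0,0,0,1],[-10,-10,30,0,0,0,1],[-15,-25,30,0,0,0,1]]]' 40
python3 -m jog '[[[-15,-35,0,0,0,0,1],[-15,-35,0,0,0,0,1],[-15,-35,0,0,0,0,1],[-15,-35,0,0,0,0,1],[0,-35,0,0,0,0,1]]]' >/dev/null
python3 -m jog '[[[0,-35,0,0,0,0,1],[0,-35,0,0,0,0,1],[0,-35,0,0,0,0,1],[0,-35,0,0,0,0,1],[0,-35,0,0,0,0,1]]]'
python3 -m jog '[[[10,-25,0,0,0,0,1],[15,-20,0,0,0,0,1],[12,-2,0,0,0,0,1],[0,0,0,0,0,0,1],[0,0,0,0,0,0,1]]]'
python3 - <<'E'
from h import *
C,im=snap("wrist","w3.png");print(proj(C,[.527,-.127,.026]))
E
```

```text
time_s: 3.17
tcp_pos: [0.549, 0.2735, 0.1652]
tcp_rot: [-0.491, 0.507, 0.493, 0.509]
ft_force: [0.6, -0.7, 0.9]
width: 0.0346
time_s: 4.0
tcp_pos: [0.489, -0.0816, 0.1642]
tcp_rot: [-0.492, 0.508, 0.491, 0.509]
ft_force: [0.8, 0.8, 0.4]
width: 0.0349
time_s: 4.42
tcp_pos: [0.5262, -0.1267, 0.1636]
tcp_rot: [-0.491, 0.509, 0.491, 0.509]
ft_force: [-0.5, 0.6, -1.0]
width: 0.0345
[321.52745583 193.66899483]
```

View pics/w3.png

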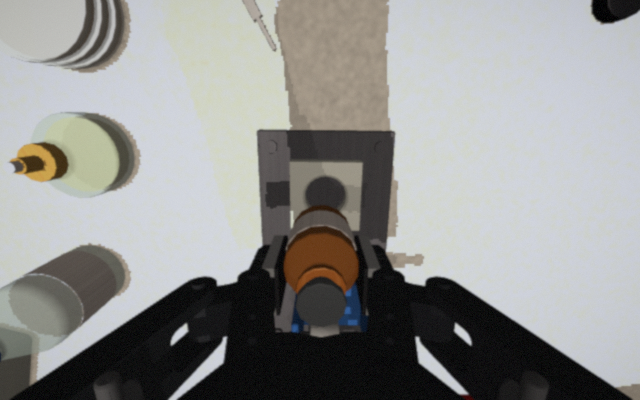

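The nest plate is visible: its front corners are at about (287,160) and (363,160), and the bore's front rim is near (325,176). The vial hangs upright in the grip.

Run:
```python
from h import *
C=cam("wrist");p=bot.sense()["tcp_pos"]
g=cv2.cvtColor(cv2.imread("pics/w3.png"),cv2.COLOR_BGR2GRAY)
for r in (168,185,195):print(r,250,g[r,250:402:2])
print("col",g[124:210,325],g[124:210,345])
def f(u,v,z):return back(C,u,v,z)
for n,u,v,z in(("nfL",287.5,161,.026),("nfR",363,161,.026),("bfL",258,131,.01),("bfR",394.5,131,.01),("bore front",325,176,.026)):print(n,f(u,v,z))
# stopper top, vial held (foot h below TCP ~43mm -> top at +30)
print("stopper", f(321.5,303,p[2]+.030),"body ring center", p)
```

```text
168 250 [212 211 213 210 155  87  87  90  90  88  87  87  89  85  85  85  87  84
  85  90 123 127 129 131 131 129 128 129 130 128 130 129 130 129 128 130
 138 147 151 150 150 149 151 150 150 150 150 150 150 150 152 151 152 151
 152 149 104  57  57  53  55  53  53  57  55  56  57  54  57  57  58  99
 197 214 211 211]
185 250 [212 213 212 214 200 100  86  87  62  47  45  47  47  43  46  48  48  46
  46  52 112 127 128 128 130 130 130 127 110  76  49  46  49  47  47  49
  47  50  47  46  47  50  49  54  52  55  79 112 131 133 132 134 144 146
 149 139  67  48  50  54  54  55  57  55  56  58  55  57  55  54  73 141
 150 152 196 212]
195 250 [212 212 211 211 202 116  85  83  50  45  46  46  46  46  45  43  44  43
  45  49 109 128 130 127 127 130 122  96  55  49  47  46  46  48  45  48
  47  48  44  45  47  48  47  46  47  46  49  57  94 119 129 129 129 129
 127 110  51  46  53  52  54  54  54  56  54  56  55  56  56  58 108 148
 152 167 209 213]
col [153 152 152 150 149 135  86  53  50  55  56  57  55  56  53  55  58  55
  54  55  56  55  53  56  53  54  55  53  55  57  55  56  54  55  57 
[... 175 characters left out ...]
 47  46  43  38  28  34  25  37] [153 153 150 149 148 132  90  56  48  55  58  55  54  54  56  57  53  53
  56  56  54  55  54  53  56  55  57  53  56  55  55  54  54  55  57  60
  70  87 118 142 150 149 150 148 149 149 150 150 150 148 149 149 150 150
 150 148 148 149 150 148 139 125 113 107  99  95  92  81  77  76  75  73
  73  74  77  82  86  89  94  98 103 106 110 117 121 124]
nfL [ 0.49484034 -0.15605749  0.026     ]
nfR [ 0.49716913 -0.08816319  0.026     ]
bfL [ 0.4683786  -0.18348665  0.01      ]
bfR [ 0.47270882 -0.05681447  0.01      ]
bore front [ 0.50972653 -0.12275238  0.026     ]
stopper [ 0.52348728 -0.1270626   0.19341555] body ring center [ 0.52563864 -0.12621269  0.16341555]
```

```bash
python3 -m jog '[[[5,4,-20,0,0,0,1],[0,0,-30,0,0,0,1],[0,0,-25,0,0,0,1],[0,0,-9,0,0,0,1],[0,0,0,0,0,0,1]]]'
python3 - <<'E'
from h import *
C,im=snap("wrist","w4.png");print(C[2])
cv2.imwrite("pics/w4c.png",cv2.resize(im[100:340,200:440,::-1],(600,600),interpolation=cv2.INTER_CUBIC))
E
```

```text
time_s: 4.88
tcp_pos: [0.5293, -0.1219, 0.0774]
tcp_rot: [-0.49, 0.509, 0.493, 0.507]
ft_force: [0.5, 0.4, -0.7]
width: 0.0345
[ 0.46034187 -0.12098412  0.20124064]
```

View pics/w4c.png

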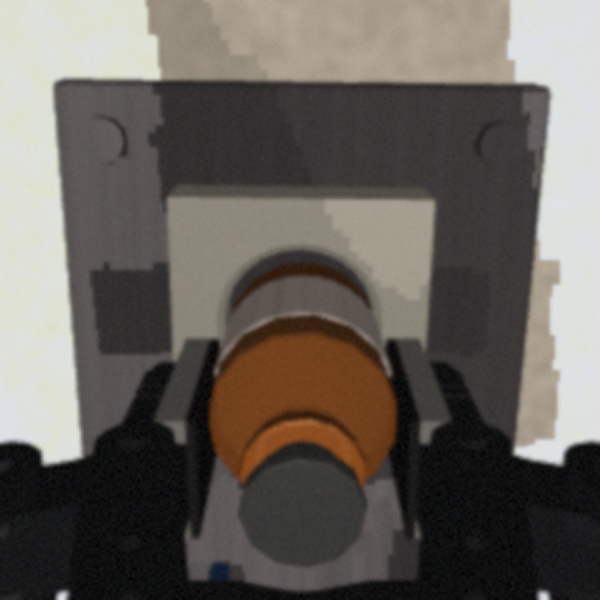

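The vial foot (crop x 302) sits laterally over the bore (crop x 300), with the bore's front rim at crop y 250 and the vial's bottom edge at 263. I'll check the front-back alignment, then lower.

```bash
python3 - <<'E'
from h import *
C=cam("wrist")
print("bore front",back(C,320,200,.026),"nest front",back(C,320,177.5,.026),"vial front bottom",back(C,320,205.2,.0345))
E
python3 -m jog '[[[0,0,-6,0,0,0,1],[0,0,-6,0,0,0,1],[0,0,-4,0,0,0,1],[0,0,0,0,0,0,1],[0,0,0,0,0,0,1]]]'
```

```text
bore front [ 0.51230384 -0.12310742  0.026     ] nest front [ 0.49783254 -0.12261213  0.026     ] vial front bottom [ 0.51310929 -0.12312636  0.0345    ]
time_s: 5.35
tcp_pos: [0.5311, -0.123, 0.063]
tcp_rot: [-0.491, 0.509, 0.491, 0.509]
ft_force: [-0.2, 0.2, -1.1]
width: 0.0345
```

```bash
python3 -m jog '[[[0,0,-4,0,0,0,1],[0,0,-3,0,0,0,1],[0,0,0,0,0,0,1],[0,0,0,0,0,0,1]]]'
python3 -m jog '[[[0,0,-2,0,0,0,1],[0,0,0,0,0,0,1],[0,0,0,0,0,0,1]]]'
```

```text
time_s: 5.68
tcp_pos: [0.5309, -0.1229, 0.0557]
tcp_rot: [-0.491, 0.509, 0.491, 0.509]
ft_force: [-0.0, -0.4, -1.1]
width: 0.0347
time_s: 5.93
tcp_pos: [0.531, -0.1229, 0.0538]
tcp_rot: [-0.491, 0.509, 0.491, 0.509]
ft_force: [0.3, -0.1, -0.8]
width: 0.0347
```

```bash
python3 -m jog '[[[0,0,-2,0,0,0,1],[0,0,0,0,0,0,1],[0,0,0,0,0,0,1]]]'
python3 -m jog '[[[0,0,-1,0,0,0,1],[0,0,0,0,0,0,1],[0,0,0,0,0,0,1]]]'
```

```text
time_s: 6.18
tcp_pos: [0.5313, -0.1229, 0.0529]
tcp_rot: [-0.492, 0.509, 0.491, 0.509]
ft_force: [-3.6, 0.7, 13.9]
width: 0.0343
time_s: 6.43
tcp_pos: [0.5313, -0.1229, 0.0528]
tcp_rot: [-0.492, 0.509, 0.491, 0.509]
ft_force: [-8.2, 2.1, 26.4]
width: 0.0347
```

```bash
python3 -m jog '[[[0,0,2.5,0,0,0,1],[0,0,0,0,0,0,0.6],[0,0,0,0,0,0,0.4],[0,0,0,0,0,0,0.25],[0,0,0,0,0,0,0.25]]]'
python3 -m jog '[[[0,0,15,0,0,0,0.25],[0,0,25,0,0,0,0.25],[0,0,35,0,0,0,0.25],[-15,0,35,0,0,0,0.25],[-20,0,20,0,0,0,0.25]]]'
python3 -m jog '[[[-10,0,20,0,0,0,0.25],[0,0,0,0,0,0,0.25],[0,0,0,0,0,0,0.25]]]'
python3 - <<'E'
from h import *
C,im=snap("wrist","w5.png");D,i2=snap("side","s5.png");A,i3=snap("scene","a5.png")
a=cv2.resize(im[:,160:480,::-1],(400,500));b=cv2.resize(i2[120:300,290:434,::-1],(400,500),interpolation=2)
cv2.imwrite("pics/c5.png",np.hstack([a,b]))
E
```

```text
time_s: 6.85
tcp_pos: [0.531, -0.1229, 0.0531]
tcp_rot: [-0.491, 0.509, 0.491, 0.509]
ft_force: [0.1, -0.2, -0.5]
width: 0.0637
time_s: 7.27
tcp_pos: [0.4979, -0.1225, 0.1862]
tcp_rot: [-0.492, 0.507, 0.49, 0.51]
ft_force: [0.4, -0.9, 0.1]
width: 0.0639
time_s: 7.52
tcp_pos: [0.4863, -0.1232, 0.2042]
tcp_rot: [-0.492, 0.508, 0.49, 0.509]
ft_force: [-0.1, 0.4, 0.0]
width: 0.0644
```

View pics/c5.png

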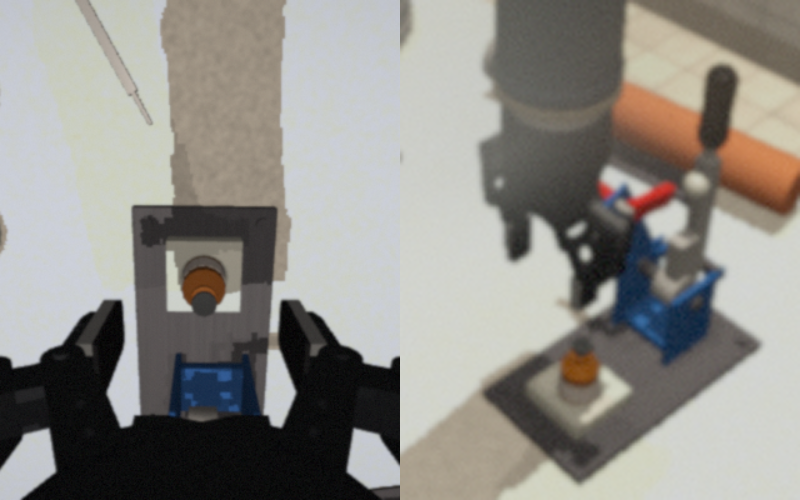

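The vial stands upright and free in the nest, with the stopper up and the lever parked. Now I compare predicted catch and grip positions with the pictures.

Run:
```python
from h import *
S=cam("side");A=cam("scene")
def P(x,y,z,yaw=np.radians(-2),N=(.5305,-.123)):
    c,s=np.cos(yaw),np.sin(yaw);return np.array([N[0]+(c*x-s*y)/1e3,N[1]+(s*x+c*y)/1e3,z/1e3])
for n,p in(("tab tip",P(74,92,220)),("grip end",P(137,0,303)),("nest",P(0,0,26))):print(n,p,"side",proj(S,p),"scene",proj(A,p))
def tri(a,b):
    r=[]
    for C,(u,v) in((S,a),(A,b)):
        K,Rm,p=C;M=K@np.c_[Rm.T,-Rm.T@p];r+=[u*M[2]-M[0],v*M[2]-M[1]]
    r=np.array(r);return np.linalg.lstsq(r[:,:3],-r[:,3],rcond=None)[0]
# red and dark blobs in first pictures
for n,o in(("side0",(340,150,45,60)),("scene0",(275,205,50,50))):
    im=cv2.imread(f"pics/{n}.png");h=cv2.cvtColor(im,cv2.COLOR_BGR2HSV);m=cv2.inRange(h,(0,150,60),(6,255,255))|cv2.inRange(h,(174,150,60),(180,255,255))
    x,y,w,hh=o;mm=m[y:y+hh,x:x+w];yy,xx=np.nonzero(mm)
    for r in range(hh):
        q=np.nonzero(mm[r])[0]
        if len(q):print(n,y+r,x+q.min(),x+q.max(),len(q))
print(tri((353.7,166),(316,216.5)))
```

```text
tab tip [ 0.60766567 -0.03363861  0.22      ] side [352.66556832 166.79706476] scene [315.68060608 219.19786231]
grip end [ 0.66741654 -0.12778123  0.303     ] side [405.22272629 143.69307707] scene [269.70842383 206.99034305]
nest [ 0.5305 -0.123   0.026 ] side [353.63556438 258.31410744] scene [287.95573558 249.15344761]
side0 184 356 358 3
side0 185 356 360 5
side0 186 357 361 5
side0 187 358 384 8
side0 188 359 384 10
side0 189 360 384 10
side0 190 361 384 9
side0 191 377 384 8
side0 192 373 384 12
side0 193 373 383 11
side0 194 374 380 7
side0 195 375 378 4
side0 196 375 377 3
side0 197 375 375 1
side0 198 375 375 1
scene0 216 314 314 1
scene0 217 314 316 3
scene0 218 313 316 4
scene0 229 289 305 10
scene0 230 287 310 18
scene0 231 287 313 21
scene0 232 287 313 21
scene0 233 287 311 19
scene0 234 287 309 9
scene0 235 286 289 4
scene0 236 286 289 4
scene0 237 286 289 4
scene0 238 286 289 4
scene0 239 285 288 4
scene0 240 285 288 4
scene0 241 285 288 4
scene0 242 285 288 4
scene0 243 284 288 5
scene0 244 284 287 4
scene0 245 284 287 4
scene0 246 284 287 4
[ 0.60610738 -0.03526998  0.22554623]
```

```bash
python3 -m jog '[[[0,20,25,0,0,0,0.4],[0,30,30,0,0,0,0.4],[10,30,21,0,0,0,0.4],[30,9,0,0,0,0,0.4],[30,0,0,0,0,0,0.4]]]' 25 >/dev/null
python3 -m jog '[[[30,0,0,0,0,0,0.4],[21,0,0,0,0,0,0.4],[0,0,0,0,0,0,0.4],[0,0,0,0,0,0,0.4]]]'
python3 - <<'E'
from h import *
C,im=snap("wrist","w6.png");print(proj(C,[.6077,-.0337,.22]),proj(C,[.6674,-.1278,.303]))
h=cv2.cvtColor(np.ascontiguousarray(im[:,:,::-1]),cv2.COLOR_BGR2HSV);m=cv2.inRange(h,(0,150,60),(6,255,255))|cv2.inRange(h,(174,150,60),(180,255,255))
_,_,st,ce=cv2.connectedComponentsWithStats(m);print(st[st[:,4]>30],ce[st[:,4]>30])
E
```

```text
time_s: 8.42
tcp_pos: [0.6076, -0.0339, 0.2766]
tcp_rot: [-0.49, 0.509, 0.492, 0.508]
ft_force: [-0.8, -0.4, -0.2]
width: 0.0511
[322.7110179  224.84342384] [117.1954858  424.60270992]
[[     0      0    640    400 253908]
 [   262    195     67     39   1394]
 [   232    208     20     47    652]
 [   489    339      6     12     46]] [[319.79808435 199.34468784]
 [296.26470588 209.3723099 ]
 [240.97852761 228.60276074]
 [491.23913043 345.10869565]]
```

View pics/w6.png

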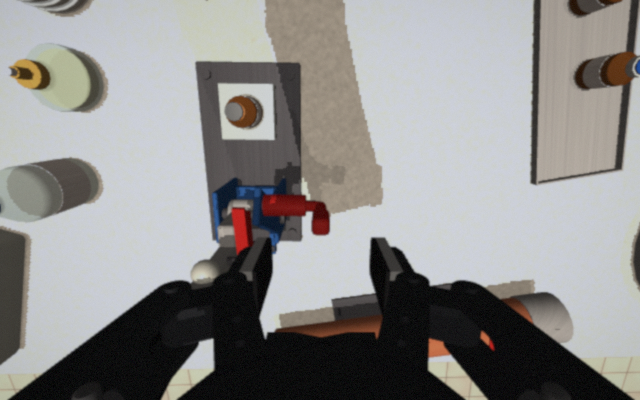

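The tab tip is at (321,227), against a predicted (323,225), so the catch sits between the open fingers. I descend and pinch it.

```bash
python3 -m jog '[[[1,-1,-25,0,0,0,0.4],[0,0,-25,0,0,0,0.4],[0,0,-13,0,0,0,0.4],[0,0,0,0,0,0,0.6],[0,0,0,0,0,0,0.8]]]' 25
python3 -m jog '[[[0,0,0,0,0,0,1],[0,0,0,0,0,0,1],[0,0,0,0,0,0,1],[0,0,0,0,0,0,1]]]' 25
```

```text
time_s: 8.88
tcp_pos: [0.6072, -0.0355, 0.2156]
tcp_rot: [-0.491, 0.509, 0.492, 0.508]
ft_force: [0.2, 0.7, 0.5]
width: 0.0278
time_s: 9.22
tcp_pos: [0.6084, -0.0344, 0.2171]
tcp_rot: [-0.492, 0.508, 0.491, 0.509]
ft_force: [-1.9, 5.0, 6.0]
width: 0.0112
```

```bash
python3 -m jog '[[[-5.6,0,-0.4,0,0,0,1],[-5.5,0,-1,0,0,0,1],[-5.2,0.5,-1.8,0,0,0,1],[-5.1,0,-2.5,0,0,0,1],[-4.6,0,-3.1,0,0,0,1]]]'
python3 -m jog '[[[-4.2,0.5,-3.6,0,0,0,1],[-3.7,0,-4.2,0,0,0,1],[-3.2,0,-4.6,0,0,0,1],[-2.5,0,-5,0,0,0,1],[0,0,0,0,0,0,1]]]'
python3 -m jog '[[[-1.8,0,-5.3,0,0,0,1],[-1,0,-4.2,0,0,0,1],[0,0,0,0,0,0,1],[0,0,0,0,0,0,1]]]'
```

```text
time_s: 9.63
tcp_pos: [0.5853, -0.0334, 0.2095]
tcp_rot: [-0.493, 0.506, 0.49, 0.511]
ft_force: [5.6, 6.9, 6.6]
width: 0.0115
time_s: 10.05
tcp_pos: [0.5703, -0.0327, 0.1909]
tcp_rot: [-0.492, 0.506, 0.491, 0.51]
ft_force: [3.6, 6.8, 2.6]
width: 0.0117
time_s: 10.38
tcp_pos: [0.5676, -0.0326, 0.1815]
tcp_rot: [-0.492, 0.507, 0.491, 0.51]
ft_force: [2.9, 6.7, 3.2]
width: 0.0117
```

```bash
python3 -m jog '[[[0,0,-3,0,0,0,1],[0,0,0,0,0,0,1],[0,0,0,0,0,0,1]]]'
python3 -m jog '[[[0,0,-3,0,0,0,1],[0,0,0,0,0,0,1],[0,0,0,0,0,0,1]]]'
```

```text
time_s: 10.63
tcp_pos: [0.5675, -0.0326, 0.1786]
tcp_rot: [-0.492, 0.507, 0.491, 0.51]
ft_force: [2.1, 7.1, 4.5]
width: 0.0118
time_s: 10.88
tcp_pos: [0.5675, -0.0326, 0.1756]
tcp_rot: [-0.492, 0.507, 0.491, 0.51]
ft_force: [1.6, 6.3, 5.1]
width: 0.0114
```

```bash
python3 -m jog '[[[0,0,0,0,0,0,0.6],[0,0,0,0,0,0,0.5],[0,0,0,0,0,0,0.5],[0,0,25,0,0,0,0.5],[0,0,30,0,0,0,0.7]]]'
python3 -m jog '[[[0,0,0,0,0,0,1],[0,0,0,0,0,0,1],[0,0,0,0,0,0,1],[0,0,0,0,0,0,1],[0,0,-14,0,0,0,1]]]'
python3 -m jog '[[[0,0,-3,0,0,0,1],[0,0,0,0,0,0,1]]]'
python3 -m jog '[[[0,0,-3,0,0,0,1],[0,0,0,0,0,0,1]]]'
```

```text
time_s: 11.3
tcp_pos: [0.5641, -0.0353, 0.2278]
tcp_rot: [-0.49, 0.51, 0.492, 0.507]
ft_force: [0.6, -0.5, 0.4]
width: 0.0319
time_s: 11.72
tcp_pos: [0.5663, -0.0345, 0.2161]
tcp_rot: [-0.492, 0.508, 0.491, 0.509]
ft_force: [-0.6, -0.4, 1.3]
width: 0.0001
time_s: 11.88
tcp_pos: [0.5658, -0.0345, 0.2127]
tcp_rot: [-0.491, 0.509, 0.491, 0.509]
ft_force: [-2.3, -0.4, 13.0]
width: 0.0001
time_s: 12.05
tcp_pos: [0.5659, -0.0344, 0.212]
tcp_rot: [-0.492, 0.509, 0.49, 0.509]
ft_force: [-10.8, -0.8, 36.5]
width: -0.0
```

The catch is against a rigid stop: fingertip contact at z≈0.193 matches the expected 1.3 rad height. Next I go above the lever grip.

```bash
python3 -m jog '[[[0,0,20,0,0,0,1],[0,0,40,0,0,0,1],[0,0,40,0,0,0,0.4],[0,0,40,0,0,0,0.4],[0,0,20,0,0,0,0.4]]]' >/dev/null
python3 -m jog '[[[25,-23,0,0,0,0,0.4],[25,-23,0,0,0,0,0.4],[25,-23,0,0,0,0,0.4],[26,-23,0,0,0,0,0.4],[0,0,0,0,0,0,0.4]]]' >/dev/null
python3 -m jog '[[[0,0,0,0,0,0,0.4],[0,0,0,0,0,0,0.4]]]'
python3 - <<'E'
from h import *
C,im=snap("wrist","w7.png");D,i2=snap("side","s7.png")
print(proj(C,[.6674,-.1278,.303]),proj(C,[.6077-.0443,-.0337+.0015,.1863]))
cv2.imwrite("pics/c7.png",np.hstack([cv2.resize(im[120:400,180:460,::-1],(400,400)),cv2.resize(i2[100:300,280:480,::-1],(400,400))]))
E
```

```text
time_s: 13.05
tcp_pos: [0.6663, -0.1259, 0.3678]
tcp_rot: [-0.49, 0.509, 0.492, 0.508]
ft_force: [-0.6, 0.6, -0.3]
width: 0.0514
[319.52002281 221.88630909] [413.97820175  76.48562562]
```

View pics/c7.png

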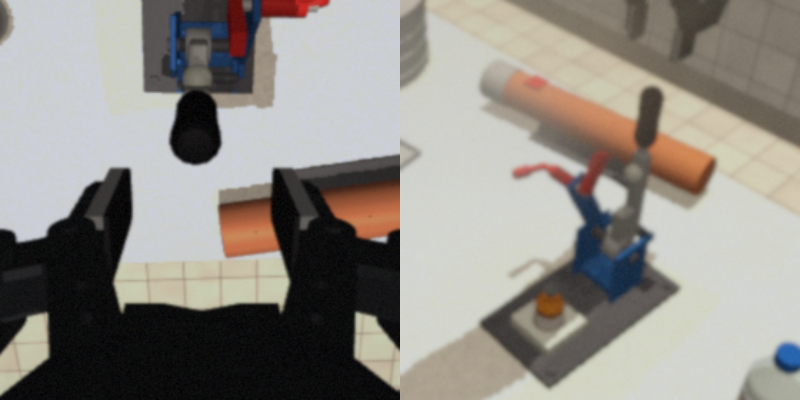

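The catch is swung forward and down. The grip end is at about (317,218), against a predicted (320,222), so I descend onto it.

```bash
python3 -m jog '[[[0,-2,-30,0,0,0,0.4],[0,0,-30,0,0,0,0.4],[0,0,-20,0,0,0,0.4],[0,0,0,0,0,0,0.6],[0,0,0,0,0,0,0.8]]]' 90
python3 -m jog '[[[0,0,0,0,0,0,1],[0,0,0,0,0,0,1],[0,0,0,0,0,0,1]]]' 90
python3 - <<'E'
import numpy as np
t=np.arange(0,1.72,.1);L=211
x=-L*np.sin(t)+22*np.cos(t);z=L*np.cos(t)+22*np.sin(t)
for a,dx,dz in zip(t[1:],np.diff(x),np.diff(z)):print(round(a,2),round(dx,1),round(-dx*.035,1),round(dz,1))
E
```

```text
time_s: 13.57
tcp_pos: [0.666, -0.1278, 0.2894]
tcp_rot: [-0.491, 0.509, 0.492, 0.508]
ft_force: [0.8, 0.4, -0.3]
width: 0.0281
time_s: 13.82
tcp_pos: [0.6665, -0.1287, 0.29]
tcp_rot: [-0.491, 0.509, 0.491, 0.509]
ft_force: [-1.7, -1.0, -3.0]
width: 0.0239
0.1 -21.2 0.7 1.1
0.2 -21.2 0.7 -1.0
0.3 -21.0 0.7 -3.1
0.4 -20.6 0.7 -5.2
0.5 -19.9 0.7 -7.2
0.6 -19.1 0.7 -9.1
0.7 -18.1 0.6 -11.0
0.8 -16.9 0.6 -12.8
0.9 -15.6 0.5 -14.4
1.0 -14.1 0.5 -15.9
1.1 -12.4 0.4 -17.2
1.2 -10.6 0.4 -18.4
1.3 -8.7 0.3 -19.3
1.4 -6.8 0.2 -20.1
1.5 -4.7 0.2 -20.7
1.6 -2.6 0.1 -21.0
1.7 -0.5 0.0 -21.2
```

```bash
python3 -m jog '[[[-10.6,0.3,0.6,0,0,0,1],[-10.6,0.4,0.5,0,0,0,1],[-10.6,0.3,-0.4,0,0,0,1],[-10.6,0.4,-0.6,0,0,0,1],[0,0,0,0,0,0,1]]]'
python3 -m jog '[[[-21,0.7,-3,0,0,0,1],[-20.6,0.7,-5,0,0,0,1],[-20,0.7,-7,0,0,0,1],[-19,0.7,-9,0,0,0,1],[0,0,0,0,0,0,1]]]'
python3 -m jog '[[[-18,0.6,-11,0,0,0,1],[-17,0.6,-12.8,0,0,0,1],[-15.6,0.5,-14.4,0,0,0,1],[-14,0.5,-16,0,0,0,1],[0,0,0,0,0,0,1]]]'
```

```text
time_s: 14.23
tcp_pos: [0.6245, -0.127, 0.2907]
tcp_rot: [-0.492, 0.508, 0.49, 0.509]
ft_force: [3.5, -1.7, -5.5]
width: 0.0235
time_s: 14.65
tcp_pos: [0.5429, -0.1236, 0.2664]
tcp_rot: [-0.492, 0.508, 0.491, 0.509]
ft_force: [1.4, 1.6, 3.8]
width: 0.0239
time_s: 15.07
tcp_pos: [0.4795, -0.121, 0.2108]
tcp_rot: [-0.492, 0.508, 0.491, 0.509]
ft_force: [-0.3, 4.9, 6.0]
width: 0.0237
```

```bash
python3 -m jog '[[[-12.4,0.4,-17.2,0,0,0,1],[-10.6,0.4,-18.4,0,0,0,1],[-8.7,0.3,-19.3,0,0,0,1],[-6.8,0.2,-20.1,0,0,0,1],[0,0,0,0,0,0,1]]]' 110
python3 -m jog '[[[-2.4,0.1,-10,0,0,0,1],[-2.3,0.1,-10.5,0,0,0,1],[0,0,0,0,0,0,1],[0,0,0,0,0,0,1]]]'
python3 -m jog '[[[-1.3,0,-6,0,0,0,1],[-1,0,-6,0,0,0,1],[0,0,0,0,0,0,1],[0,0,0,0,0,0,1]]]'
```

```text
time_s: 15.48
tcp_pos: [0.4419, -0.1191, 0.1348]
tcp_rot: [-0.491, 0.508, 0.492, 0.509]
ft_force: [-1.6, 6.7, 4.0]
width: 0.0234
time_s: 15.82
tcp_pos: [0.4357, -0.1194, 0.1154]
tcp_rot: [-0.49, 0.509, 0.492, 0.508]
ft_force: [-8.2, 6.7, 5.0]
width: 0.0233
time_s: 16.15
tcp_pos: [0.4325, -0.1192, 0.1034]
tcp_rot: [-0.49, 0.51, 0.493, 0.507]
ft_force: [-9.9, 8.1, 7.6]
width: 0.0235
```

```bash
python3 -m jog '[[[0.5,0,-2,0,0,0,1],[0,0,0,0,0,0,1],[0,0,0,0,0,0,1]]]'
python3 -m jog '[[[0.5,0,-2,0,0,0,1],[0,0,0,0,0,0,1],[0,0,0,0,0,0,1]]]'
python3 -m jog '[[[0.5,0,-2,0,0,0,1],[0,0,0,0,0,0,1],[0,0,0,0,0,0,1]]]'
```

```text
time_s: 16.4
tcp_pos: [0.4323, -0.1192, 0.1014]
tcp_rot: [-0.489, 0.51, 0.493, 0.507]
ft_force: [-12.8, 9.7, 8.1]
width: 0.0238
time_s: 16.65
tcp_pos: [0.432, -0.1192, 0.0994]
tcp_rot: [-0.489, 0.511, 0.493, 0.507]
ft_force: [-15.6, 9.2, 10.8]
width: 0.0235
time_s: 16.9
tcp_pos: [0.4318, -0.1192, 0.0973]
tcp_rot: [-0.489, 0.511, 0.494, 0.506]
ft_force: [-17.4, 10.0, 12.3]
width: 0.0235
```

```bash
python3 -m jog '[[[-2,0,-2,0,0,0,1],[0,0,0,0,0,0,1],[0,0,0,0,0,0,1]]]'
python3 -m jog '[[[-1,0,-2,0,0,0,1],[0,0,0,0,0,0,1],[0,0,0,0,0,0,1]]]'
python3 -m jog '[[[0,0,-2,0,0,0,1],[0,0,0,0,0,0,1],[0,0,0,0,0,0,1]]]'
```

```text
time_s: 17.15
tcp_pos: [0.4316, -0.1192, 0.0957]
tcp_rot: [-0.49, 0.51, 0.493, 0.507]
ft_force: [-13.0, 9.3, 12.5]
width: 0.0235
time_s: 17.4
tcp_pos: [0.4313, -0.1192, 0.094]
tcp_rot: [-0.49, 0.51, 0.492, 0.508]
ft_force: [-12.0, 9.0, 14.3]
width: 0.0236
time_s: 17.65
tcp_pos: [0.4312, -0.1192, 0.0922]
tcp_rot: [-0.49, 0.51, 0.492, 0.508]
ft_force: [-14.4, 10.3, 19.5]
width: 0.0232
```

Run:
```python
from h import *
D,i2=snap("side","s8.png");A,i3=snap("scene","a8.png");C,w=snap("wrist","w8.png")
cv2.imwrite("pics/c8.png",np.hstack([cv2.resize(i2[170:290,310:430,::-1],(400,400),interpolation=2),cv2.resize(w[80:400,160:480,::-1],(400,400))]))
```

```text
(no output)
```

View pics/c8.png

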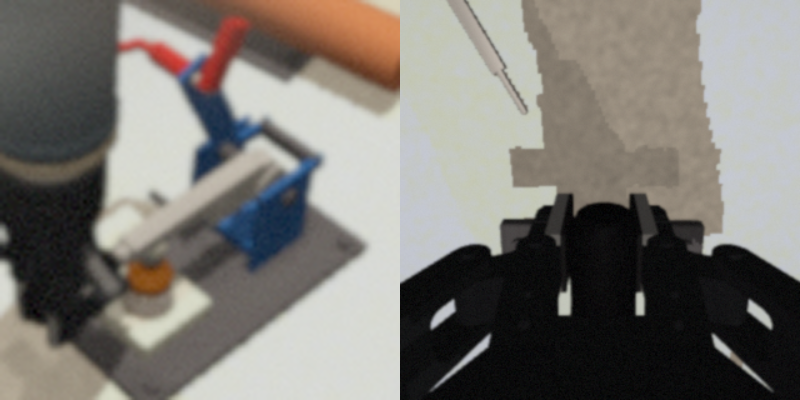

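The lever is nearly level with the foot over the vial, and the grip is held between the pads. I continue down to find the rigid stop.

```bash
python3 -m jog '[[[-0.5,0,-1.5,0,0,0,1],[0,0,0,0,0,0,1],[0,0,0,0,0,0,1]]]'
python3 -m jog '[[[-0.5,0,-1.5,0,0,0,1],[0,0,0,0,0,0,1],[0,0,0,0,0,0,1]]]'
python3 -m jog '[[[-0.5,0,-1.5,0,0,0,1],[0,0,0,0,0,0,1],[0,0,0,0,0,0,1]]]'
```

```text
time_s: 18.05
tcp_pos: [0.4311, -0.1192, 0.0909]
tcp_rot: [-0.49, 0.509, 0.492, 0.508]
ft_force: [-13.7, 9.8, 21.9]
width: 0.0235
time_s: 18.3
tcp_pos: [0.431, -0.1192, 0.0898]
tcp_rot: [-0.491, 0.509, 0.492, 0.508]
ft_force: [-14.7, 9.3, 27.9]
width: 0.0234
time_s: 18.55
tcp_pos: [0.4315, -0.1184, 0.0886]
tcp_rot: [-0.492, 0.508, 0.493, 0.507]
ft_force: [-12.1, 12.7, 30.4]
width: 0.0236
```

Run:
```python
from h import *
snap("side","s9.png");snap("scene","a9.png")
def sh(a,b,x0,x1,y0,y1):
    f=lambda n:cv2.GaussianBlur(cv2.cvtColor(cv2.imread(f"pics/{n}.png"),cv2.COLOR_BGR2GRAY).astype(np.float32)[y0:y1,x0:x1],(0,0),.7)
    A,B=f(a),f(b);W=np.eye(2,3,dtype=np.float32);cc,W=cv2.findTransformECC(A,B,W,cv2.MOTION_TRANSLATION,(3,200,1e-6),None,1);return W[:,2],cc
for n,r in(("lever",(346,376,220,250)),("cheeks",(368,408,205,250)),("vial+nest",(342,375,245,275))):print(n,sh("s8","s9",*r))
S=cam("side")
def P(x,y,z,yaw=np.radians(-2),N=(.5305,-.123)):
    c,s=np.cos(yaw),np.sin(yaw);return np.array([N[0]+(c*x-s*y)/1e3,N[1]+(s*x+c*y)/1e3,z/1e3])
for p in((0,0,77),(115,0,77),(-20,0,77),(-75,0,99)):print(p,proj(S,P(*p)))
b=[cv2.imread(f"pics/{n}.png") for n in("s8","s9")]
cv2.imwrite("pics/c9.png",np.hstack([cv2.resize(i[195:285,320:410],(400,400),interpolation=cv2.INTER_CUBIC) for i in b]))
```

```text
lever (array([-0.02543897,  0.29950052], dtype=float32), 0.9952481706783711)
cheeks (array([0.02851327, 0.05136376], dtype=float32), 0.9995020721883436)
vial+nest (array([-0.0781294,  0.1405944], dtype=float32), 0.9946170526626293)
(0, 0, 77) [354.63686408 244.70309155]
(115, 0, 77) [387.2309068  221.97511057]
(-20, 0, 77) [348.57884868 248.9273745 ]
(-75, 0, 99) [331.33961683 254.84003637]
```

View pics/c9.png

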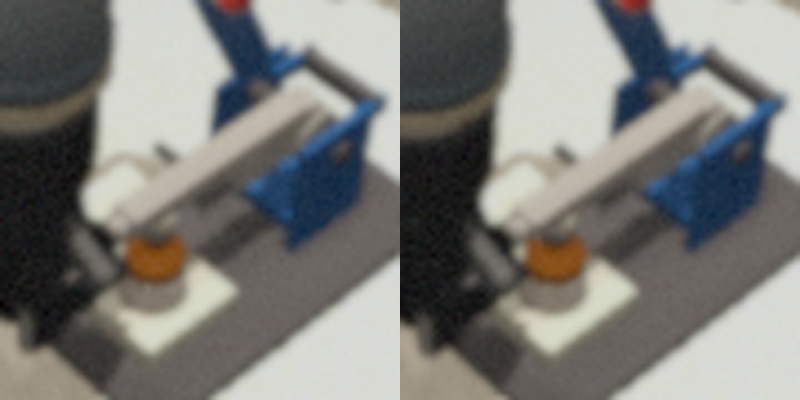

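The lever still moved about 0.3 px between these two states, so it is not yet proven to be at its stop. I'll raise the grip force and push further, tracking lever motion numerically.

```bash
cat >> h.py <<'E'
def sh(a,b,x0,x1,y0,y1):
    f=lambda n:cv2.GaussianBlur(cv2.cvtColor(cv2.imread(f"pics/{n}.png"),cv2.COLOR_BGR2GRAY).astype(np.float32)[y0:y1,x0:x1],(0,0),.7)
    A,B=f(a),f(b);W=np.eye(2,3,dtype=np.float32);cc,W=cv2.findTransformECC(A,B,W,cv2.MOTION_TRANSLATION,(3,200,1e-6),None,1);return W[:,2].round(2)
def lev(a,b):
    snap("side",b+".png");print("lever",sh(a,b,346,376,220,250),"nest",sh(a,b,350,385,255,290),"torque",bot.sense()["wrist_torque"].round(2))
E
python3 -m jog '[[[0,0,0,0,0,0,1],[0,0,-2,0,0,0,1],[0,0,0,0,0,0,1],[0,0,0,0,0,0,1]]]' 120
python3 -c 'from h import *;lev("s9","s10")'
python3 -m jog '[[[0,0,-2,0,0,0,1],[0,0,0,0,0,0,1],[0,0,0,0,0,0,1]]]'
python3 -c 'from h import *;lev("s10","s11")'
```

```text
time_s: 18.98
tcp_pos: [0.4314, -0.1184, 0.0873]
tcp_rot: [-0.493, 0.508, 0.492, 0.507]
ft_force: [-16.3, 12.4, 46.7]
width: 0.0238
lever [-0.03  0.14] nest [-0.01  0.02] torque [2.48 2.79 1.  ]
time_s: 19.28
tcp_pos: [0.4353, -0.1186, 0.0861]
tcp_rot: [-0.494, 0.506, 0.491, 0.509]
ft_force: [-5.1, 10.7, 42.8]
width: 0.0236
lever [ 0.02 -0.01] nest [-0.02  0.  ] torque [2.07 1.24 0.74]
```

```bash
python3 -m jog '[[[0,0,1,0,0,0,1],[0,0,0,0,0,0,1],[0,0,0,0,0,0,1]]]'
python3 -c 'from h import *;lev("s11","s12")'
python3 -m jog '[[[0,0,0,0,0,0,1],[0,0,0,0,0,0,1],[0,0,0,0,0,0,1],[0,0,0,0,0,0,1],[0,0,0,0,0,0,1]]]'
python3 - <<'E'
from h import *
lev("s11","s13"); lev("s8","s14")
# absolute lever angle: fit top-face light strip of lever edges in side view
S=cam("side");g=cv2.imread("pics/s13.png")
h=cv2.cvtColor(g,cv2.COLOR_BGR2HSV)
for u in range(350,388,5):print(u,g[214:252,u].max(1))
E
```

```text
time_s: 19.58
tcp_pos: [0.4353, -0.1186, 0.0867]
tcp_rot: [-0.494, 0.506, 0.491, 0.509]
ft_force: [-4.0, 10.1, 34.6]
width: 0.0237
lever [ 0.01 -0.04] nest [ 0.03 -0.02] torque [2.05 0.89 0.81]
time_s: 20.05
tcp_pos: [0.4353, -0.1186, 0.0867]
tcp_rot: [-0.494, 0.506, 0.491, 0.509]
ft_force: [-3.9, 10.2, 35.4]
width: 0.0235
lever [-0.   -0.05] nest [ 0.03 -0.02] torque [2.09 0.86 0.82]
lever [-0.04  0.37] nest [ 0.02 -0.  ] torque [2.05 0.87 0.78]
350 [217 216 218 217 219 218 217 217 217 217 217 217 217 217 211 201 186 182
 187 199 211 215 213 208 201 193 192 190 188 186 175 148 118  99 100 115
 126 128]
355 [219 218 217 218 217 218 218 218 217 217 216 217 208 185 150 127 135 154
 165 171 176 183 189 190 190 189 184 176 153 125 104 102 105 103  88  75
  93 118]
360 [217 217 219 218 217 218 217 218 217 217 218 217 218 218 212 202 182 173
 182 188 191 189 187 182 167 138 112  98 103 115 116 112 108 109 111 120
 127 130]
365 [217 217 217 216 217 215 214 212 213 213 213 214 210 204 199 193 192 191
 189 186 177 152 122 100  85  74  61  72  88  98 101 108 107 107 103  95
  84  79]
370 [119  92  80  74  73  70  71  75  83 106 148 178 190 192 191 189 181 168
 139 110  91  84  71  69  76  91 100  98 102 101 101  92  84  77  66  65
  64  61]
375 [ 73  74  64  68  68  87 122 165 185 192 191 192 190 179 157 128 105  96
  90  96  92  91  99 102  93  81  85  91  87  73  61  60  62  62  61  69
  87  97]
380 [ 85 102 123 154 179 190 193 193 192 186 171 144 113  99  94  90  90  90
  87  87  98 108 108 103 100  98  93  81  70  65  60  55  70  91  98 100
  98 101]
385 [197 194 194 195 192 189 181 156 126 105  94  93  95  92  85  93 125 138
 128 111  97  89  90  85  91  85  89  89  98 100  90  77  72  72  75  73
  75  81]
```

```bash
python3 -c 'from station import bot
s=bot.sense();print(s["time_s"],s["tcp_pos"],s["ft_force"],s["width"]);print(bot.finish_job())'
```

```text
20.15 [ 0.43533409 -0.11861914  0.08669713] [-2.92409204 10.48592523 34.37332277] 0.023571659097822877
the job is handed in; nothing more can be done
None
```

I stood the amber vial in the nest and let it go, swung the catch forward to its stop, then pulled the lever down. I handed in at 20 s, still holding the lever down at about 34 N with a 120 N grip.

**Checks that agreed**
- **Vial:** the pictures showed it upright and free in the nest, with the lever still parked.
- **Catch:** it gave a rigid stop when I pushed on it from above, at the height expected for 1.3 rad.
- **Lever:** in the side view it stopped moving on the last push. Easing off 0.6 mm dropped the force by about 8 N without moving it, which indicates a hard stop. Its slope in the side picture matches level to about 0.01 rad.

**Checks that disagreed or are unproven**
- **Grip slip:** the fingers ended about 10 mm lower on the grip than planned, because they slipped while pressing. The force held steady over the last half second.
- **Peak force:** it briefly reached about 47 N while pressing, at the finger pads on the grip. That is over the 40 N set for the arm and gripper body, but well below the 120 N wrist limit.
- **Stopper:** I did not see it seated directly; I inferred that from the lever being at its stop.
- **Bystanders:** I planned the moves to stay clear of the other things, but I took no separate final check of them.

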